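Hang the fan on the twin-pin test stand

ROBOT

A 6-joint arm with a two-finger parallel gripper is mounted at the origin on the work surface. World frame = base frame: x ahead of the robot, y to its left, z up, the work surface at z = 0. Lengths are in m, angles in rad, forces in N, time in s.
With the tool pointing down it reaches from about 0.35 to 0.725 m from the base axis. Payload 6 kg.
Tool frame: the origin (TCP) lies between the finger pads; the fingertips stand 22 mm ahead of it and the grasp point (between the pads) lies 3 mm ahead of it (arm.tip_reach is the distance from the TCP to the fingertips, in m); z points along the fingers, y is the line along which they close (so a half turn about z gives the same grasp; the last joint's range is limited). The gripper opens to 85 mm and grips with 20 to 120 N. Pads are 22 mm wide; open, the fingers measure 114 mm over their backs; the gripper's body (76 mm by 85 mm) begins 54 mm behind the grasp point. The pads swing forward as they close: fully open they stand 13 mm farther back than shut.
Start: joints at [1.587, 0.04, 0.085, 0, -1.615, -0.334], TCP at [0.187, 0.57, 0.224] pointing down, gripper open.
Joint ranges: [-2.56, 2.56], [-1.29, 2.01], [-1.08, 1.49], [-3.29, 1.98], [-2.81, -0.18], [-2.99, 2.99]. Speed limits (rad/s): [2.57, 2.57, 3.01, 3.14, 3.14, 3.14].

INTERFACE

Orientations are given as [roll, pitch, yaw] about the fixed x, y, z axes, in that order (R = Rz(yaw) Ry(pitch) Rx(roll)).
In Python, from station import arm gives the robot as it stands. The module is installed in compiled form; this text tells all that it offers.
- The arm moves only by the tool move_arm, never from a script. Its argument "increments" is a list of rows, each an object with "slide": the shift along the tool's x, y, z in mm, a list of three; "delta_rot": the turn, a rotation vector about the tool's x, y, z in degrees, a list of three; "fingers": the closure, from 0 (fully open) to 1 (shut). In form: [{"slide": [x, y, z], "delta_rot": [ax, ay, az], "fingers": fingers}, ...]. A call has 1 to 12 rows; each row shifts and turns the commanded pose from where the row before left it, along the tool's axes as they then stand; what a row does not reach is not made up. A row lasts 1/8 s, in which the tool goes at most 62.5 mm and 10.7 degrees, less where a joint would pass 70% of its speed; a pose out of reach is approached as far as the arm can. A call with a gripper value outside its range is refused whole. The fingers move at their own pace and stop on an object; the grip force is fixed at half the most. Time passes only in rows, so rows that do not move let the fingers close. It gives the time, the measured TCP pose, the force, the opening and the grip force at its end, in the units of the state.
- arm.get_obs(): the state, without advancing time (a new reading comes with each control period).
- arm.capture(name): name is "side" or "top" or "wrist"; returns a dict with "image" (420x560x3 uint8, red, green, blue), "K" (3x3 intrinsics, pixels), "extrinsics" (4x4, takes a point from world to camera coordinates). Camera axes: x right, y down, z forward; pixel columns grow to the right and rows downward; lengths in m; the calibration is good to about 2 mm. A picture is of the moment at which its call begins. There is no depth.
- arm.hand_in(): hands the job in; it is judged then, once.
The state is a dict: "t": time; "joints": joint angles; "joint_vel": joint speeds; "tau": joint torques, N m; "eef_pos": TCP position; "eef_rot": TCP orientation; "wrist_force": force on the tool from outside, world axes, zero at the start; "moment": the same for the moment, N m; "finger_gap": finger opening in m; "finger_force": force on a finger pad.
Only numpy, scipy, OpenCV 4.12 (cv2) and the standard library are available. Lean on these libraries where they do the work, as an engineer would, in place of code of your own. Each camera call takes 0.05 s, during which the arm holds its last target. There are 200 camera calls.

TASK

Pick the fan up from its red pad by the blue tab and hang it on the blue test stand, on the stand's far side, so that both holes of its metal flange go over the two steel pins together and the flange sits fully home and flat on the bar. Push it home before you let go, then leave it hanging by itself. Be gentle: the pins bend if you press or shove with more than about 25 N, so feel for the holes, do not drop the fan, and leave the other things on the bench where they are.

Things in the scene. Friction and masses are not known exactly. Their poses are not given: they have to be found in the camera images.
- fan_tab (a point): Grip point on the fan's blue upright tab: 10 mm thick (x), 40 mm wide (y), 48 mm high; take it across its thickness. The point is 127 mm above the fan's underside, 30 mm above the flange's upper face, 18 mm below the tab's top, over the fan's middle. Axes (all the fan's): z up, x out of its guarded face, away from the holes, y along the flange.
- fan_holes (a point): Point half-way between the two flange holes, on the flange's lower face; from fan_tab x -37, y 0, z -35 mm, same axes. Round holes of 10 mm, right through, at y +35 and -35 mm. The flange is bare metal, 5 mm thick, 130 mm wide (y), from 19 mm before (+x) to 55 mm behind (-x) the fan's middle; its lower face is 92 mm above the fan's underside.
- stand: Blue test stand, fixed on the bench: origin on the bench under its cross rail's middle, z up, y along the rail, x to the side where the fan hangs (away from the robot). Rail and uprights 30 mm thick (x -15 to +15 mm), rail 140 mm long; base plate 120 x 170 x 8 mm. Hung, the fan's x points along stand x, its back 3 mm clear of the rail, its underside 23 mm above the bench.
- bar_seat (a point): Middle of the rail at the height of the pin bar's top face, 115 mm above the bench; stand axes. The bar carries two rigid upright pins, 8 mm dia, 14 mm high (top 2 mm tapers to 5 mm), 70 mm apart along y, at x 0. THE BAR IS CLAMPED ANYWHERE ALONG ITS SLOT: the pins' midpoint lies at an unmeasured y from -10 to +10 mm; find it by feel or by eye. Hung: fan_holes at x 0, z 0.
- pad: The fan's rest: a fixed red pad with a brown top, 130 x 150 x 12 mm, origin under its centre. The fan stands on it at the start. Pad and stand may change sides.
- relay_tray: Bystander, leave alone: grey tray of black relays, 170 x 240 x 22 mm; origin at its underside.
- wire_pot: Bystander, leave alone: open blue pot with brass wool, 75 x 85 x 40 mm; origin at its underside.
- solder_reel: Bystander, leave alone: small aluminium reel standing on end, 52 dia x 42 high mm; origin at its underside.
- screw_jar: Bystander, leave alone: clear lidded jar, 48 dia x 55 high mm; origin at its underside.
- driver: Bystander, leave alone: screwdriver lying on the bench.
- brush: Bystander, leave alone: brush lying on the bench.
- board: Bystander, leave alone: green circuit board lying flat, 100 x 140 mm; origin at its underside.
- fan: Black 92 x 92 x 38 mm cooling fan with a steel guard and red-ringed hub on its +x face, flange and blue tab on top; 0.3 to 0.55 kg; stands upright on the pad at the start. Origin under its middle, axes as fan_tab.
Not all that is in view belongs to the job. Leave any pink look-alike of the fan alone. Leave any turquoise look-alike of the stand alone.

How it is judged:
On the way, in this order (a step that is already met when the one before it is completed fails the run):
1. the fan is lifted off its pad (height (world z) of fan_holes above 0.118 m), for 0.1 s.
2. the fan is fully home on both pins while still held (x of fan_tab in the frame of bar_seat above 0.02 m and z of fan_holes in the frame of bar_seat between -0.003 and 0.003 m and x of fan_holes in the frame of bar_seat between -0.004 and 0.004 m and y of fan_holes in the frame of bar_seat between -0.013 and 0.013 m and angle between fan_holes's own z axis and vertical below 0.08 rad and angle between the x axis of fan_holes and the x axis of stand, either way round below 0.09 rad and contact force between the fingers and fan above 1 N), for 0.1 s.
At the end, for the whole second after the job is handed in: The fan hangs by itself, at rest, on the far side of the rail (fan_tab over 20 mm beyond it), pins through both holes: flange within 3 mm of the bar top, hole line within 4 mm of the pin line, midpoint within 13 mm of bar_seat, upright within 0.08 rad, square within 0.09 rad (x of fan_tab in the frame of bar_seat above 0.02 m and z of fan_holes in the frame of bar_seat between -0.003 and 0.003 m and x of fan_holes in the frame of bar_seat between -0.004 and 0.004 m and y of fan_holes in the frame of bar_seat between -0.013 and 0.013 m and angle between fan_holes's own z axis and vertical below 0.08 rad and angle between the x axis of fan_holes and the x axis of stand, either way round below 0.09 rad and linear speed of fan below 0.01 m/s and angular speed of fan below 0.1 rad/s); the robot touches nothing.
It fails at once if the fan presses or knocks on the stand with more than 25 N (contact force between fan and stand above 25 N).
It fails at once if the robot itself pushes the stand with more than 25 N (contact force between any of the fingers, the arm and stand above 25 N).
It fails at once if the fan is dropped or tipped over (height (world z) of fan_holes below 0.085 m or angle between fan_holes's own z axis and vertical above 0.7 rad).
It fails at once if a bystander is pushed more than 25 mm from its place (distance of any of relay_tray, wire_pot, solder_reel, screw_jar, driver, brush, board from where it was at the start of the episode above 0.025 m).
It also fails if it takes over 64 s, if anything falls off the work surface, if the arm or the gripper's body presses on something with over 40 N, if the wrist force passes 120 N, or if a joint passes its speed limit or range.

## Working session

There is one attempt and no reset: what is moved stays moved. The work goes in short steps, Python scripts to look and compute and a tool call to move; the robot and the scene stay as the last step left them, time stands still between calls to the robot, and variables do not carry over. Pictures are saved under pics/ and viewed, at most 10 in all, crops included, and the job is handed in when it is done.

Besides the shell and the picture viewer there is one more tool, called after "Call:" by a JSON object that holds its "name" and its "arguments". move_arm: Moves the arm, as the interface text tells. Its arguments: {"type":"object","properties":{"increments":{"type":"array"}},"required":["increments"]}

```bash
mkdir -p pics
python3 - <<'E'
from station import arm
import cv2,numpy as np
ims=[]
for n in ["top","side"]:
    c=arm.capture(n); cv2.imwrite(f"pics/{n}0.png",c["image"][:,:,::-1]); np.savez(n+"0.npz",**c)
    print(n,c["K"].round(1).tolist(),c["extrinsics"].round(3).tolist())
o=arm.get_obs();print(o["t"],o["eef_pos"],o["eef_rot"],o["wrist_force"],o["finger_gap"],arm.tip_reach)
E
```

```text
top [[523.0, 0.0, 276.7], [0.0, 523.0, 204.6], [0.0, 0.0, 1.0]] [[0.039, -0.999, -0.002, -0.006], [-0.979, -0.038, -0.203, 0.535], [0.203, 0.01, -0.979, 1.585], [0.0, 0.0, 0.0, 1.0]]
side [[397.8, 0.0, 279.0], [0.0, 397.8, 203.9], [0.0, 0.0, 1.0]] [[-0.937, -0.348, -0.007, 0.475], [-0.268, 0.733, -0.626, 0.203], [0.223, -0.585, -0.78, 0.895], [0.0, 0.0, 0.0, 1.0]]
0.1 [0.18729959 0.56969297 0.22266812] [ 3.13998849e+00 -1.05870229e-04 -3.17777580e-01] [-1.07670881  0.36805131 -0.97106051] 0.08543742746015871 0.022
```

View pics/top0.png

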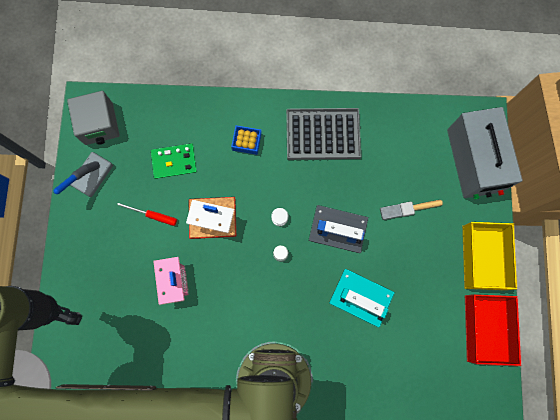

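View pics/side0.png

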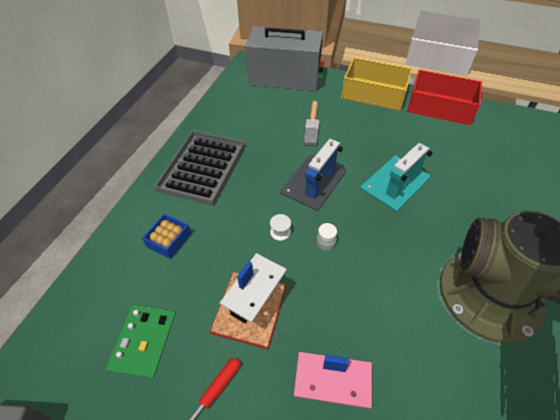

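The top view shows the candidates. For the fan: the white-flanged unit on the brown pad at (211,215), or the pink look-alike at (170,281). For the stand: the blue one at (340,230), or the turquoise one at (362,297). By the description I choose (211,215) and (340,230). The side view agrees, with the fan at (253,288) and the stand at (320,172). Next I check this in a close crop and measure.

```bash
cat > h.py <<'E'
import numpy as np,cv2
def ray(c,uv,z):
    T=c["extrinsics"];R,t=T[:3,:3],T[:3,3];o=-R.T@t
    d=R.T@np.linalg.inv(c["K"])@np.array([uv[0],uv[1],1.]);return o+d*(z-o[2])/d[2]
def proj(c,p):
    q=c["K"]@(c["extrinsics"][:3,:3]@np.array(p)+c["extrinsics"][:3,3]);return q[:2]/q[2]
def masks(im):
    h=cv2.cvtColor(im,cv2.COLOR_RGB2HSV);H,S,V=[h[...,i].astype(int) for i in range(3)]
    return (S<40)&(V>170), (H>105)&(H<130)&(S>120)&(V>50)
def blobs(m,box,amin=8):
    x0,y0,x1,y1=box;k=np.zeros(m.shape,np.uint8);k[y0:y1,x0:x1]=m[y0:y1,x0:x1]
    n,l,s,c=cv2.connectedComponentsWithStats(k)
    return [(s[i,4],c[i],cv2.minAreaRect(np.argwhere(l==i)[:,::-1].astype(np.float32))) for i in range(1,n) if s[i,4]>=amin]
E
python3 - <<'E'
from h import *
c=dict(np.load("top0.npz"));s=dict(np.load("side0.npz"))
for nm,C,bx in [("top",c,dict(fan=(180,190,245,245),stand=(305,200,375,255))),("side",s,dict(fan=(200,250,300,350),stand=(275,130,350,210)))]:
    w,b=masks(C["image"])
    for k,bb in bx.items():
        for col,m,z in [("white",w,.109 if k=="fan" else .115),("blue",b,.157 if k=="fan" else .1)]:
            for a,cc,r in blobs(m,bb):
                P=np.array([ray(C,p,z)[:2] for p in cv2.boxPoints(r)])
                print(nm,k,col,a,cc.round(1),r[1],ray(C,cc,z)[:2].round(4),"box",P.round(3).tolist())
im=c["image"]
A=cv2.resize(im[185:260,170:250],None,fx=5,fy=5,interpolation=cv2.INTER_CUBIC);B=cv2.resize(im[185:260,300:380],None,fx=5,fy=5,interpolation=cv2.INTER_CUBIC)
cv2.imwrite("pics/crop1.png",np.hstack([A,B])[:,:,::-1])
E
```

```text
top fan white 941 [209.6 216.5] (43.472843170166016, 24.584640502929688) [0.479  0.2148] box [[0.457, 0.286], [0.531, 0.274], [0.506, 0.144], [0.432, 0.156]]
top fan blue 74 [210.1 208.4] (15.100942611694336, 5.099019527435303) [0.4946 0.208 ] box [[0.491, 0.231], [0.506, 0.229], [0.498, 0.185], [0.483, 0.187]]
top stand white 363 [343.3 229.6] (37.83555603027344, 9.943960189819336) [ 0.4536 -0.188 ] box [[0.45, -0.13], [0.48, -0.136], [0.456, -0.246], [0.427, -0.239]]
top stand blue 107 [322.  227.7] (16.86598777770996, 10.198039054870605) [ 0.4594 -0.1254] box [[0.48, -0.105], [0.487, -0.135], [0.437, -0.146], [0.43, -0.116]]
top stand blue 15 [362.5 236.1] (1.697749376296997, 8.246211051940918) [ 0.4384 -0.2476] box [[0.427, -0.243], [0.451, -0.248], [0.45, -0.253], [0.426, -0.248]]
top stand blue 44 [350.9 239.9] (9.45888900756836, 4.365641117095947) [ 0.4256 -0.213 ] box [[0.422, -0.198], [0.435, -0.201], [0.429, -0.228], [0.416, -0.225]]
side fan white 1904 [253.6 288.4] (36.80890655517578, 66.0283432006836) [0.4785 0.2195] box [[0.53, 0.27], [0.509, 0.131], [0.431, 0.156], [0.458, 0.289]]
side fan blue 246 [245.  274.4] (11.624763488769531, 26.388214111328125) [0.493  0.2198] box [[0.508, 0.242], [0.5, 0.189], [0.477, 0.197], [0.486, 0.249]]
side stand white 357 [323.7 153.7] (11.401754379272461, 36.134788513183594) [ 0.4541 -0.1874] box [[0.48, -0.139], [0.457, -0.26], [0.427, -0.242], [0.452, -0.124]]
side stand blue 577 [318.2 176.4] (23.41434097290039, 54.03309631347656) [ 0.4475 -0.1209] box [[0.494, -0.07], [0.464, -0.246], [0.404, -0.212], [0.438, -0.044]]
```

View pics/crop1.png

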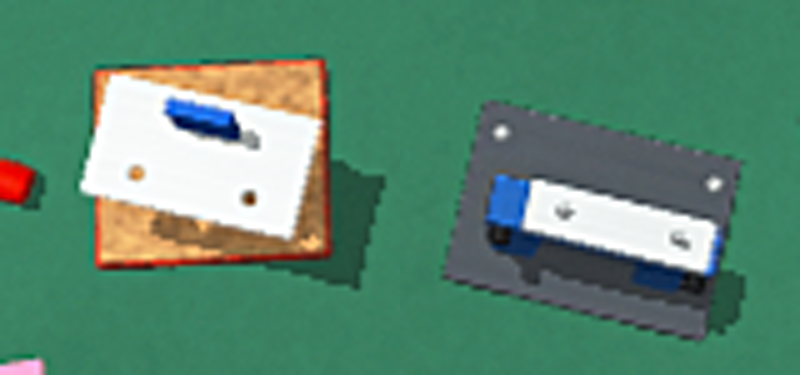

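Run:
```python
from h import *
c=dict(np.load("top0.npz"))
o=lambda a,z:ray(c,a,z)
h1,h2=o((197.2,219.6),.109),o((219.8,224.6),.109)
p1,p2=o((333-.4,226.7),.129),o((355.8,232.5),.129)
for a,b in[(h1,h2),(p1,p2)]:
    d=a-b;print(a.round(4),b.round(4),((a+b)/2).round(4),np.linalg.norm(d),"yaw",np.degrees(np.arctan2(-d[0],d[1])))
    y=np.arctan2(-d[0],d[1]);m=(a+b)/2;print("tab",m[:2]+.037*np.array([np.cos(y),np.sin(y)]))
# white rect yaw
for v,z,bx in[("top",.109,(180,190,245,245)),("top",.115,(305,200,375,255))]:
    w,b=masks(c["image"])
    for a,cc,r in blobs(w,bx,100):
        P=np.array([ray(c,p,z)[:2] for p in cv2.boxPoints(r)])
        e=[P[1]-P[0],P[2]-P[1]];e=max(e,key=np.linalg.norm);e*=np.sign(e[1]);print(np.degrees(np.arctan2(-e[0],e[1])),P.mean(0))
```

```text
[0.468  0.2514 0.109 ] [0.4554 0.1824 0.109 ] [0.4617 0.2169 0.109 ] 0.07012264056185057 yaw -10.353978771666426
tab [0.49812678 0.21023513]
[ 0.4588 -0.1545  0.129 ] [ 0.4441 -0.2233  0.129 ] [ 0.4514 -0.1889  0.129 ] 0.07038124990706623 yaw -12.063126735115778
tab [ 0.48763034 -0.19664626]
-10.974468364916303 [0.48170466 0.21510816]
-12.090282981995747 [ 0.45334322 -0.18795265]
```

Call:
{"name": "move_arm", "arguments": {"increments": [{"slide":[0,0,-3],"delta_rot":[0,0,10.3],"fingers":0},{"slide":[0,0,-3],"delta_rot":[0,0,10.3],"fingers":0},{"slide":[0,0,-3],"delta_rot":[0,0,10.3],"fingers":0},{"slide":[0,0,-3],"delta_rot":[0,0,10.3],"fingers":0},{"slide":[0,0,-3],"delta_rot":[0,0,10.3],"fingers":0},{"slide":[0,0,-3],"delta_rot":[0,0,10.3],"fingers":0},{"slide":[0,0,-3],"delta_rot":[0,0,10.3],"fingers":0},{"slide":[0,0,-3],"delta_rot":[0,0,10.3],"fingers":0}]}}

```text
t: 1.1
eef_pos: [0.1873, 0.5698, 0.2471]
eef_rot: [3.142, -0.001, -1.762]
wrist_force: [-0.0, 1.3, -0.4]
finger_gap: 0.0854
finger_force: 0.0
```

Call:
{"name": "move_arm", "arguments": {"increments": [{"slide":[37,-46.5,0],"delta_rot":[0,0,0],"fingers":0},{"slide":[37,-46.5,0],"delta_rot":[0,0,0],"fingers":0},{"slide":[37,-46.5,0],"delta_rot":[0,0,0],"fingers":0},{"slide":[37,-46.5,0],"delta_rot":[0,0,0],"fingers":0},{"slide":[37,-46.5,0],"delta_rot":[0,0,0],"fingers":0},{"slide":[37,-46.5,0],"delta_rot":[0,0,0],"fingers":0},{"slide":[37,-46.5,0],"delta_rot":[0,0,0],"fingers":0},{"slide":[37,-46.5,0],"delta_rot":[0,0,0],"fingers":0},{"slide":[0,0,0],"delta_rot":[0,0,0],"fingers":0}]}}

```text
t: 2.22
eef_pos: [0.5002, 0.2073, 0.2468]
eef_rot: [3.141, -0.002, -1.762]
wrist_force: [0.3, -0.3, 0.6]
finger_gap: 0.0856
finger_force: 0.0
```

Run:
```python
from station import arm
from h import *
c=arm.capture("wrist"); np.savez("w1.npz",**c); cv2.imwrite("pics/w1.png",c["image"][:,:,::-1])
print(c["extrinsics"].round(3).tolist(),c["K"].round(1).tolist(), proj(c,[.498,.210,.157]))
w,b=masks(c["image"])
for a,cc,r in blobs(b,(0,0,560,420),150):
    P=np.array([ray(c,p,.157)[:2] for p in cv2.boxPoints(r)]);print(a,cc,P.round(4).tolist())
```

```text
[[-0.982, 0.188, 0.0, 0.453], [0.18, 0.94, 0.29, -0.33], [0.054, 0.285, -0.957, 0.315], [0.0, 0.0, 0.0, 1.0]] [[302.8, 0.0, 281.7], [0.0, 302.8, 208.2], [0.0, 0.0, 1.0]] [285.30518272 210.9231178 ]
3252 [ 66.87915129 147.54151292] [[0.6877, 0.0964], [0.6165, 0.1047], [0.6323, 0.1602], [0.7089, 0.1516]]
511 [284.5518591  206.24266145] [[0.4972, 0.1827], [0.4901, 0.1841], [0.4984, 0.229], [0.5059, 0.2276]]
1611 [511.51955307 255.80012415] [[0.3427, 0.2744], [0.2919, 0.2641], [0.2799, 0.2988], [0.3324, 0.3103]]
```

View pics/w1.png

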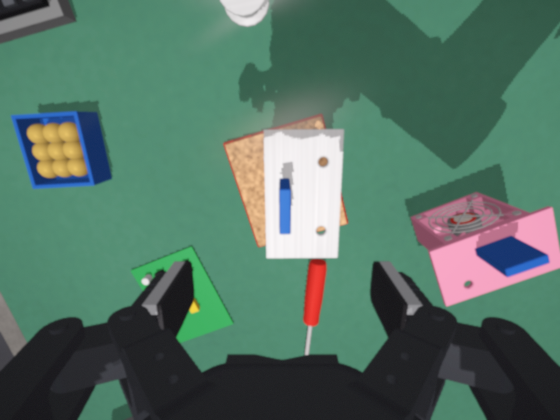

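Run:
```python
from h import *
c=dict(np.load("w1.npz"))
im=c["image"];w,_=masks(im)
k=cv2.morphologyEx(w.astype(np.uint8),cv2.MORPH_CLOSE,np.ones((15,15)))&~w.astype(np.uint8)
for a,cc,r in blobs(k,(300,140,342,245),20): print(a,cc.round(1),ray(c,cc,.109).round(4))
H=[ray(c,p,.109) for p in[(323,161.5),(320.7,230)]]
d=H[1]-H[0];y=np.arctan2(-d[0],d[1]);m=sum(H)/2
print(H,np.linalg.norm(d),np.degrees(y),m[:2]+.037*np.array([np.cos(y),np.sin(y)]))
```

```text
67 [322.8 161.2] [0.4562 0.1829 0.109 ]
60 [320.4 230.1] [0.4689 0.2516 0.109 ]
[array([0.45598052, 0.18323683, 0.109     ]), array([0.46864923, 0.25158432, 0.109     ])] 0.06951168674132902 -10.501015349245664 [0.49869518 0.21066722]
```

Both views agree: tab at (0.4985, 0.2105), yaw −10.5°, hole spacing 69.5 mm (nominal 70). Now the grasp.

Call:
{"name": "move_arm", "arguments": {"increments": [{"slide":[-3.1,2.3,0],"delta_rot":[0,0,-0.5],"fingers":0},{"slide":[0,0,25],"delta_rot":[0,0,0],"fingers":0},{"slide":[0,0,25],"delta_rot":[0,0,0],"fingers":0},{"slide":[0,0,25],"delta_rot":[0,0,0],"fingers":0},{"slide":[0,0,18],"delta_rot":[0,0,0],"fingers":0},{"slide":[0,0,10],"delta_rot":[0,0,0],"fingers":0},{"slide":[0,0,0],"delta_rot":[0,0,0],"fingers":0}]}}

```text
t: 3.15
eef_pos: [0.4966, 0.2142, 0.1444]
eef_rot: [3.141, -0.001, -1.747]
wrist_force: [0.2, -0.4, 0.5]
finger_gap: 0.0854
finger_force: 0.0
```

Call:
{"name": "move_arm", "arguments": {"increments": [{"slide":[0,0,0],"delta_rot":[0,0,0],"fingers":1},{"slide":[0,0,0],"delta_rot":[0,0,0],"fingers":1},{"slide":[0,0,0],"delta_rot":[0,0,0],"fingers":1},{"slide":[0,0,0],"delta_rot":[0,0,0],"fingers":1},{"slide":[0,0,0],"delta_rot":[0,0,0],"fingers":1},{"slide":[0,0,0],"delta_rot":[0,0,0],"fingers":1},{"slide":[0,0,0],"delta_rot":[0,0,0],"fingers":1},{"slide":[0,0,0],"delta_rot":[0,0,0],"fingers":1}]}}

```text
t: 4.15
eef_pos: [0.4971, 0.214, 0.145]
eef_rot: [-3.141, 0.0, -1.747]
wrist_force: [1.1, -0.3, 2.9]
finger_gap: 0.0072
finger_force: 58.9
```

Call:
{"name": "move_arm", "arguments": {"increments": [{"slide":[0,0,-10],"delta_rot":[0,0,0],"fingers":1},{"slide":[0,0,-20],"delta_rot":[0,0,0],"fingers":1},{"slide":[0,0,-30],"delta_rot":[0,0,0],"fingers":1},{"slide":[0,0,-30],"delta_rot":[0,0,0],"fingers":1},{"slide":[0,0,-30],"delta_rot":[0,0,0],"fingers":1},{"slide":[0,0,-20],"delta_rot":[0,0,0],"fingers":1},{"slide":[0,0,0],"delta_rot":[0,0,0],"fingers":1},{"slide":[0,0,0],"delta_rot":[0,0,0],"fingers":1}]}}

```text
t: 5.15
eef_pos: [0.4965, 0.214, 0.2835]
eef_rot: [3.14, -0.001, -1.747]
wrist_force: [-0.1, 0.4, -4.6]
finger_gap: 0.0074
finger_force: 58.7
```

Call:
{"name": "move_arm", "arguments": {"increments": [{"slide":[20,-4.5,0],"delta_rot":[0,0,0],"fingers":1},{"slide":[41,-9,0],"delta_rot":[0,0,0],"fingers":1},{"slide":[41,-9,0],"delta_rot":[0,0,0],"fingers":1},{"slide":[41,-9,0],"delta_rot":[0,0,0],"fingers":1},{"slide":[41,-9,0],"delta_rot":[0,0,0],"fingers":1},{"slide":[41,-9,0],"delta_rot":[0,0,0],"fingers":1},{"slide":[41,-9,0],"delta_rot":[0,0,0],"fingers":1},{"slide":[41,-9,0],"delta_rot":[0,0,0],"fingers":1},{"slide":[41,-9,0],"delta_rot":[0,0,0],"fingers":1},{"slide":[36,-7.5,0],"delta_rot":[0,0,0],"fingers":1},{"slide":[20,-4,0],"delta_rot":[0,0,2],"fingers":1},{"slide":[0,0,0],"delta_rot":[0,0,0],"fingers":1}]}}

```text
t: 6.65
eef_pos: [0.5116, -0.2011, 0.2836]
eef_rot: [3.139, -0.001, -1.785]
wrist_force: [0.8, 1.1, -4.8]
finger_gap: 0.0075
finger_force: 58.7
```

Run:
```python
from station import arm
from h import *
for n in["wrist","top","side"]:
    c=arm.capture(n); np.savez(n+"2.npz",**c); cv2.imwrite(f"pics/{n}2.png",c["image"][:,:,::-1])
o=arm.get_obs();print(o["eef_pos"],o["eef_rot"],o["wrist_force"],o["finger_gap"])
```

```text
[ 0.5122596  -0.19903345  0.28424147] [ 3.14085749e+00 -5.15270551e-05 -1.78172713e+00] [-0.4645976  -0.06847894 -5.0719036 ] 0.007386954212617094
```

View pics/wrist2.png

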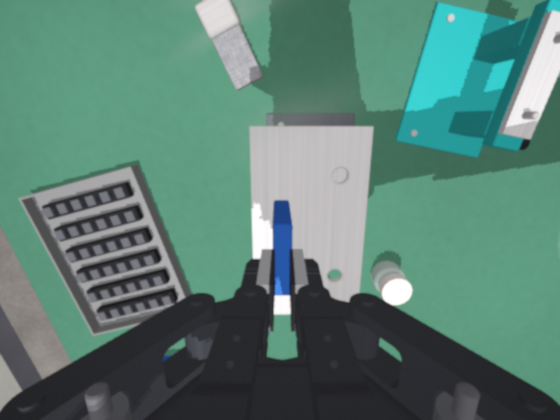

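The wrist view shows the held flange with its holes at about (340,175) and (334,275). The tab sits between the pads, and the stand is hidden underneath.

Run:
```python
from h import *
c=dict(np.load("wrist2.npz"))
g=cv2.cvtColor(c["image"],cv2.COLOR_RGB2GRAY)
cv2.imwrite("pics/crop2.png",np.hstack([cv2.resize(c["image"][y-20:y+20,x-20:x+20],None,fx=8,fy=8,interpolation=cv2.INTER_CUBIC) for x,y in[(340,175),(334,275)]])[:,:,::-1])
H=[ray(c,p,.248) for p in[(340,175),(334.5,275)]]
d=H[1]-H[0];y=np.arctan2(-d[0],d[1]);m=sum(H)/2
print(H,np.linalg.norm(d),np.degrees(y)); r=m-[.51226,-.19903,.248]
t=-1.7817+np.pi/2;R=np.array([[np.cos(t),-np.sin(t)],[np.sin(t),np.cos(t)]]);print(np.degrees(t),"rel fan frame",R.T@r[:2])
```

```text
[array([ 0.46837937, -0.23070377,  0.248     ]), array([ 0.48296436, -0.16266411,  0.248     ])] 0.06958532414135724 -12.098836442900506
-12.08389035845878 rel fan frame [-0.03626855 -0.00536542]
```

View pics/crop2.png

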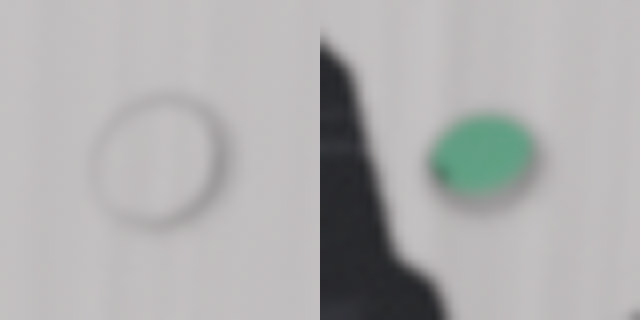

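Call:
{"name": "move_arm", "arguments": {"increments": [{"slide":[0,0,15],"delta_rot":[0,0,0],"fingers":1},{"slide":[0,0,25],"delta_rot":[0,0,0],"fingers":1},{"slide":[0,0,25],"delta_rot":[0,0,0],"fingers":1},{"slide":[0,0,22],"delta_rot":[0,0,0],"fingers":1},{"slide":[0,0,13],"delta_rot":[0,0,0],"fingers":1},{"slide":[0,0,4],"delta_rot":[0,0,0],"fingers":1},{"slide":[0,0,0],"delta_rot":[0,0,0],"fingers":1},{"slide":[0,0,0],"delta_rot":[0,0,0],"fingers":1}]}}

```text
t: 7.8
eef_pos: [0.5131, -0.1993, 0.1817]
eef_rot: [-3.14, -0.0, -1.782]
wrist_force: [-0.1, -0.1, -5.1]
finger_gap: 0.0072
finger_force: 58.8
```

Run:
```python
from station import arm
from h import *
c=arm.capture("wrist"); np.savez("w3.npz",**c)
o=arm.get_obs();print(o["eef_pos"],o["eef_rot"],o["wrist_force"],o["finger_gap"])
a=c["image"][100:320,240:460];cv2.imwrite("pics/w3.png",cv2.resize(a,(600,600),interpolation=cv2.INTER_CUBIC)[:,:,::-1])
```

```text
[ 0.51302434 -0.19927655  0.18158802] [-3.14005937e+00 -2.16266331e-05 -1.78211434e+00] [ 0.89965337  0.35724225 -5.22271478] 0.007293958832798426
```

View pics/w3.png

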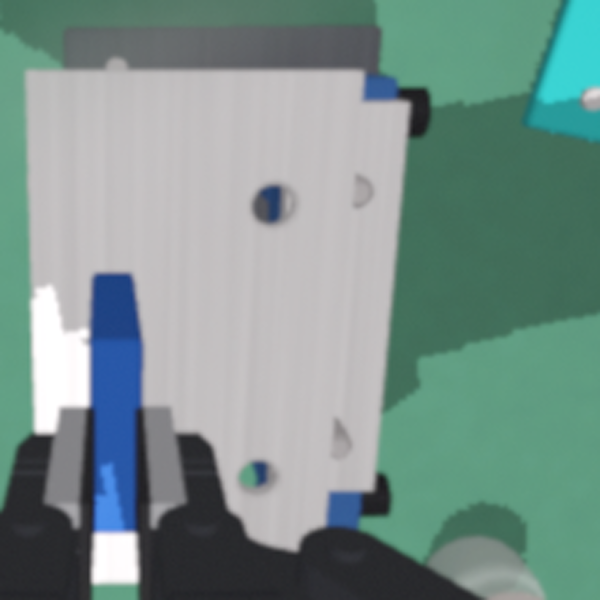

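The crop shows the flange holes at (274,204) and (257,475). The two pins peek out past the flange's rear edge at about (358,190) and (336,437), and the bar's left end is still covered.

Run:
```python
from h import *
c=dict(np.load("w3.npz"));s=220/600
t=-1.7821+np.pi/2;R=np.array([[np.cos(t),-np.sin(t)],[np.sin(t),np.cos(t)]])
q=lambda p,z:R.T@(ray(c,(240+p[0]*s,100+p[1]*s),z)[:2]-[.51302,-.19928])*1000
h=[q((274,204),.1456),q((257,475),.1456)];p=[q((358,190),.128),q((336,437),.128)]
print(h,p);print("move fan frame",(sum(p)-sum(h))/2, h[1]-h[0],p[1]-p[0])
```

```text
[array([-36.07503206, -38.15370627]), array([-35.80752668,  31.06842191])] [array([-60.1374603, -38.4150198]), array([-60.08988568,  29.25822991])]
move fan frame [-24.17239362  -1.03575276] [ 0.26750538 69.22212818] [4.75746193e-02 6.76732497e+01]
```

Call:
{"name": "move_arm", "arguments": {"increments": [{"slide":[0,8,0],"delta_rot":[0,0,0],"fingers":1},{"slide":[0,8,0],"delta_rot":[0,0,0],"fingers":1},{"slide":[0,5,0],"delta_rot":[0,0,0],"fingers":1},{"slide":[0,2,0],"delta_rot":[0,0,0],"fingers":1},{"slide":[0,1.5,0],"delta_rot":[0,0,0],"fingers":1},{"slide":[0,0,4],"delta_rot":[0,0,0],"fingers":1},{"slide":[0,0,2],"delta_rot":[0,0,0],"fingers":1},{"slide":[0,0,0],"delta_rot":[0,0,0],"fingers":1}]}}

```text
t: 8.85
eef_pos: [0.4886, -0.194, 0.1742]
eef_rot: [3.141, -0.0, -1.782]
wrist_force: [0.2, 0.4, -4.7]
finger_gap: 0.0075
finger_force: 58.7
```

Run:
```python
from station import arm
from h import *
c=arm.capture("wrist"); np.savez("w4.npz",**c)
o=arm.get_obs();print(o["eef_pos"],o["eef_rot"],o["wrist_force"],o["finger_gap"])
cv2.imwrite("pics/w4.png",np.hstack([cv2.resize(c["image"][y-20:y+20,x-20:x+20],None,fx=10,fy=10,interpolation=cv2.INTER_CUBIC) for x,y in[(340,175),(334,275)]])[:,:,::-1])
```

```text
[ 0.48867413 -0.1940808   0.17441076] [ 3.14116275e+00 -2.49253806e-04 -1.78213127e+00] [-0.36797659 -0.57779723 -4.38334343] 0.007334622053000752
```

View pics/w4.png

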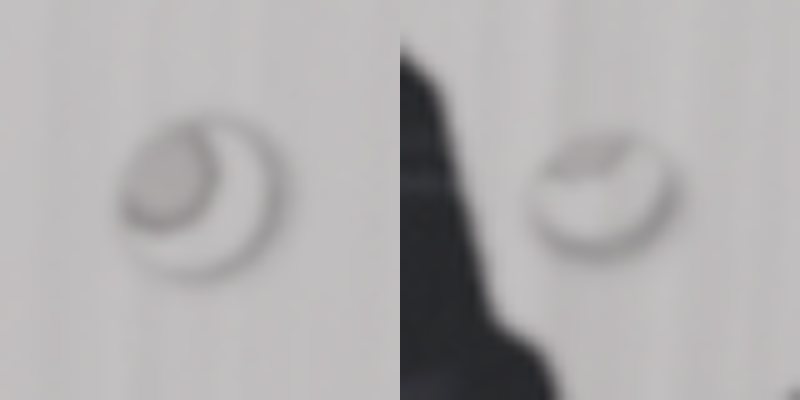

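Both pins are visible through the holes. In crop pixels, pin 1 is at about (156,173) with its hole at (202,200), and pin 2 is at about (575,128) with its hole at (607,200).

Run:
```python
from h import *
c=dict(np.load("w4.npz"))
t=-1.7821+np.pi/2;R=np.array([[np.cos(t),-np.sin(t)],[np.sin(t),np.cos(t)]])
q=lambda p,z:R.T@(ray(c,p,z)[:2]-[.48867,-.19408])*1000
f1=lambda x,y:(320+x/10,155+y/10);f2=lambda x,y:(314+(x-400)/10,255+y/10)
h=[q(f1(202,200),.1384),q(f2(607,200),.1384)];p=[q(f1(156,173),.127),q(f2(575,128),.127)]
print(h,p,[b-a for a,b in zip(h,p)])
```

```text
[array([-36.09679159, -38.05129301]), array([-36.33442331,  31.59617123])] [array([-35.19664065, -37.69871932]), array([-35.95148923,  32.16230824])] [array([0.90015094, 0.35257369]), array([0.38293408, 0.56613701])]
```

Call:
{"name": "move_arm", "arguments": {"increments": [{"slide":[-0.5,-0.6,0],"delta_rot":[0,0,0],"fingers":1},{"slide":[0,0,2],"delta_rot":[0,0,0],"fingers":1},{"slide":[0,0,1],"delta_rot":[0,0,0],"fingers":1},{"slide":[0,0,1],"delta_rot":[0,0,0],"fingers":1},{"slide":[0,0,0.5],"delta_rot":[0,0,0],"fingers":1},{"slide":[0,0,0.5],"delta_rot":[0,0,0],"fingers":1},{"slide":[0,0,0],"delta_rot":[0,0,0],"fingers":1}]}}

```text
t: 9.78
eef_pos: [0.4894, -0.1937, 0.1696]
eef_rot: [-3.142, -0.0, -1.782]
wrist_force: [-0.1, 0.2, -4.6]
finger_gap: 0.0073
finger_force: 58.7
```

Call:
{"name": "move_arm", "arguments": {"increments": [{"slide":[0,0,0.5],"delta_rot":[0,0,0],"fingers":1},{"slide":[0,0,0.5],"delta_rot":[0,0,0],"fingers":1},{"slide":[0,0,0.5],"delta_rot":[0,0,0],"fingers":1},{"slide":[0,0,0],"delta_rot":[0,0,0],"fingers":1}]}}

```text
t: 10.28
eef_pos: [0.4894, -0.1937, 0.1681]
eef_rot: [3.141, -0.0, -1.782]
wrist_force: [-1.1, 0.1, -4.9]
finger_gap: 0.0072
finger_force: 58.7
```

Call:
{"name": "move_arm", "arguments": {"increments": [{"slide":[0,0,0.5],"delta_rot":[0,0,0],"fingers":1},{"slide":[0,0,0.5],"delta_rot":[0,0,0],"fingers":1},{"slide":[0,0,0.5],"delta_rot":[0,0,0],"fingers":1},{"slide":[0,0,0],"delta_rot":[0,0,0],"fingers":1}]}}

```text
t: 10.78
eef_pos: [0.4894, -0.1937, 0.1666]
eef_rot: [3.142, -0.0, -1.782]
wrist_force: [0.5, -0.6, -5.2]
finger_gap: 0.0073
finger_force: 58.7
```

Call:
{"name": "move_arm", "arguments": {"increments": [{"slide":[0,0,0.5],"delta_rot":[0,0,0],"fingers":1},{"slide":[0,0,0.5],"delta_rot":[0,0,0],"fingers":1},{"slide":[0,0,0.5],"delta_rot":[0,0,0],"fingers":1},{"slide":[0,0,0],"delta_rot":[0,0,0],"fingers":1}]}}

```text
t: 11.28
eef_pos: [0.4893, -0.1937, 0.1651]
eef_rot: [3.141, -0.0, -1.782]
wrist_force: [0.4, -0.1, -4.2]
finger_gap: 0.0072
finger_force: 58.7
```

Call:
{"name": "move_arm", "arguments": {"increments": [{"slide":[0,0,1],"delta_rot":[0,0,0],"fingers":1},{"slide":[0,0,1],"delta_rot":[0,0,0],"fingers":1},{"slide":[0,0,1],"delta_rot":[0,0,0],"fingers":1},{"slide":[0,0,0],"delta_rot":[0,0,0],"fingers":1}]}}

```text
t: 11.78
eef_pos: [0.4893, -0.1937, 0.162]
eef_rot: [3.141, -0.0, -1.782]
wrist_force: [-0.1, -0.7, -4.9]
finger_gap: 0.007
finger_force: 58.7
```

Call:
{"name": "move_arm", "arguments": {"increments": [{"slide":[0,0,1],"delta_rot":[0,0,0],"fingers":1},{"slide":[0,0,1],"delta_rot":[0,0,0],"fingers":1},{"slide":[0,0,1],"delta_rot":[0,0,0],"fingers":1},{"slide":[0,0,0],"delta_rot":[0,0,0],"fingers":1}]}}

```text
t: 12.28
eef_pos: [0.4893, -0.1937, 0.159]
eef_rot: [3.141, -0.0, -1.782]
wrist_force: [0.1, -0.2, -4.8]
finger_gap: 0.007
finger_force: 58.7
```

Call:
{"name": "move_arm", "arguments": {"increments": [{"slide":[0,0,0.7],"delta_rot":[0,0,0],"fingers":1},{"slide":[0,0,0.7],"delta_rot":[0,0,0],"fingers":1},{"slide":[0,0,0.6],"delta_rot":[0,0,0],"fingers":1},{"slide":[0,0,0],"delta_rot":[0,0,0],"fingers":1}]}}

```text
t: 12.78
eef_pos: [0.4894, -0.1937, 0.1571]
eef_rot: [3.142, -0.0, -1.782]
wrist_force: [1.2, -0.6, -4.3]
finger_gap: 0.0071
finger_force: 58.7
```

Call:
{"name": "move_arm", "arguments": {"increments": [{"slide":[0,0,0.5],"delta_rot":[0,0,0],"fingers":1},{"slide":[0,0,0],"delta_rot":[0,0,0],"fingers":1}]}}

```text
t: 13.02
eef_pos: [0.4894, -0.1937, 0.1566]
eef_rot: [3.142, -0.0, -1.782]
wrist_force: [0.1, 0.2, -5.2]
finger_gap: 0.0072
finger_force: 58.8
```

Call:
{"name": "move_arm", "arguments": {"increments": [{"slide":[0,0,0.4],"delta_rot":[0,0,0],"fingers":1},{"slide":[0,0,0],"delta_rot":[0,0,0],"fingers":1}]}}

```text
t: 13.28
eef_pos: [0.4895, -0.1937, 0.1563]
eef_rot: [-3.141, -0.0, -1.782]
wrist_force: [1.2, 0.2, -3.9]
finger_gap: 0.0072
finger_force: 58.8
```

Expected seat is TCP z ≈ 0.156, so I feel for contact with small steps.

Call:
{"name": "move_arm", "arguments": {"increments": [{"slide":[0,0,0.3],"delta_rot":[0,0,0],"fingers":1},{"slide":[0,0,0],"delta_rot":[0,0,0],"fingers":1}]}}

```text
t: 13.52
eef_pos: [0.4896, -0.1937, 0.1562]
eef_rot: [-3.141, -0.0, -1.782]
wrist_force: [-0.2, -0.6, -3.1]
finger_gap: 0.0073
finger_force: 58.9
```

Call:
{"name": "move_arm", "arguments": {"increments": [{"slide":[0,0,0.3],"delta_rot":[0,0,0],"fingers":1},{"slide":[0,0,0],"delta_rot":[0,0,0],"fingers":1}]}}

```text
t: 13.78
eef_pos: [0.4896, -0.1937, 0.1559]
eef_rot: [-3.141, -0.0, -1.782]
wrist_force: [0.8, -1.0, -2.6]
finger_gap: 0.0073
finger_force: 59.0
```

Call:
{"name": "move_arm", "arguments": {"increments": [{"slide":[0,0,0.4],"delta_rot":[0,0,0],"fingers":1},{"slide":[0,0,0],"delta_rot":[0,0,0],"fingers":1}]}}

```text
t: 14.02
eef_pos: [0.4897, -0.1938, 0.1557]
eef_rot: [-3.141, -0.0, -1.782]
wrist_force: [0.8, -0.1, -0.3]
finger_gap: 0.0072
finger_force: 59.3
```

Call:
{"name": "move_arm", "arguments": {"increments": [{"slide":[0,0,0.4],"delta_rot":[0,0,0],"fingers":1},{"slide":[0,0,0],"delta_rot":[0,0,0],"fingers":1}]}}

```text
t: 14.28
eef_pos: [0.4898, -0.1938, 0.1556]
eef_rot: [-3.14, -0.0, -1.782]
wrist_force: [2.1, 0.0, 3.2]
finger_gap: 0.0076
finger_force: 59.6
```

Call:
{"name": "move_arm", "arguments": {"increments": [{"slide":[0,0,0.4],"delta_rot":[0,0,0],"fingers":1},{"slide":[0,0,0],"delta_rot":[0,0,0],"fingers":1}]}}

```text
t: 14.52
eef_pos: [0.4901, -0.1939, 0.1555]
eef_rot: [-3.139, -0.0, -1.782]
wrist_force: [3.3, -0.3, 5.8]
finger_gap: 0.0075
finger_force: 59.9
```

Run:
```python
from station import arm
from h import *
c=arm.capture("wrist");s=arm.capture("side")
o=arm.get_obs();print(o["t"],o["eef_pos"],o["wrist_force"],o["moment"])
A=cv2.resize(c["image"][130:310,250:430],(400,400),interpolation=cv2.INTER_CUBIC);B=cv2.resize(s["image"][100:220,260:380],(400,400),interpolation=cv2.INTER_CUBIC)
cv2.imwrite("pics/s5.png",np.hstack([A,B])[:,:,::-1])
```

```text
14.625 [ 0.49004014 -0.19387705  0.15547076] [ 2.48507534 -0.74827773  4.96983743] [ 0.14961837 -0.83881984  0.00300983]
```

View pics/s5.png

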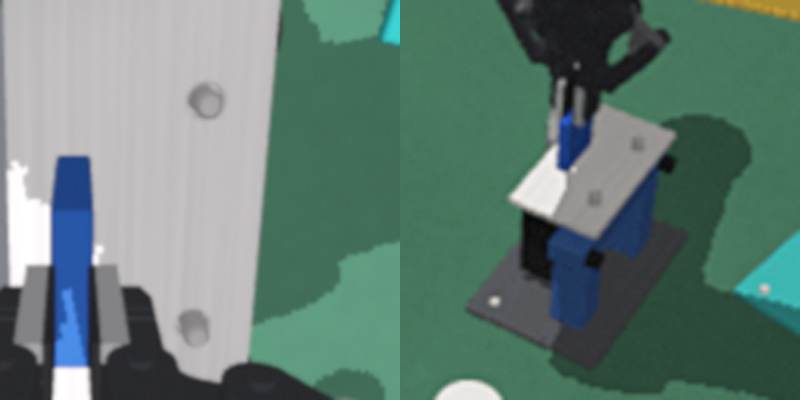

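The crops show both pins standing up through both holes at (207,98) and (193,327), with the flange flat on the bar. The net push is about 10 N. I ease off slightly, open the fingers and retreat upward.

Call:
{"name": "move_arm", "arguments": {"increments": [{"slide":[0,0,-0.5],"delta_rot":[0,0,0],"fingers":1},{"slide":[0,0,0],"delta_rot":[0,0,0],"fingers":0.85},{"slide":[0,0,0],"delta_rot":[0,0,0],"fingers":0.65},{"slide":[0,0,0],"delta_rot":[0,0,0],"fingers":0.65},{"slide":[0,0,0],"delta_rot":[0,0,0],"fingers":0.65},{"slide":[0,0,0],"delta_rot":[0,0,0],"fingers":0.65}]}}

```text
t: 15.38
eef_pos: [0.4893, -0.1937, 0.1548]
eef_rot: [3.141, -0.0, -1.782]
wrist_force: [-0.4, -0.1, -0.4]
finger_gap: 0.0296
finger_force: 0.0
```

Call:
{"name": "move_arm", "arguments": {"increments": [{"slide":[0,0,-5],"delta_rot":[0,0,0],"fingers":0.65},{"slide":[0,0,-15],"delta_rot":[0,0,0],"fingers":0.65},{"slide":[0,0,-30],"delta_rot":[0,0,0],"fingers":0.65},{"slide":[0,0,-40],"delta_rot":[0,0,0],"fingers":0.65},{"slide":[0,0,-30],"delta_rot":[0,0,0],"fingers":0.65},{"slide":[0,0,0],"delta_rot":[0,0,0],"fingers":0.65},{"slide":[0,0,0],"delta_rot":[0,0,0],"fingers":0.65},{"slide":[0,0,0],"delta_rot":[0,0,0],"fingers":0.65}]}}

```text
t: 16.38
eef_pos: [0.4891, -0.1936, 0.2741]
eef_rot: [3.14, -0.0, -1.782]
wrist_force: [0.2, -0.2, -0.2]
finger_gap: 0.0302
finger_force: 0.0
```

Run:
```python
from station import arm
from h import *
c=arm.capture("wrist");s=arm.capture("side")
o=arm.get_obs();print(o["t"],o["eef_pos"],o["wrist_force"])
A=cv2.resize(c["image"][100:300,200:400],(400,400),interpolation=cv2.INTER_CUBIC);B=cv2.resize(s["image"][100:220,260:380],(400,400),interpolation=cv2.INTER_CUBIC)
cv2.imwrite("pics/s6.png",np.hstack([A,B])[:,:,::-1])
```

```text
16.475 [ 0.48913636 -0.19365018  0.27421222] [-0.24287516  0.16375957 -1.20937489]
```

View pics/s6.png

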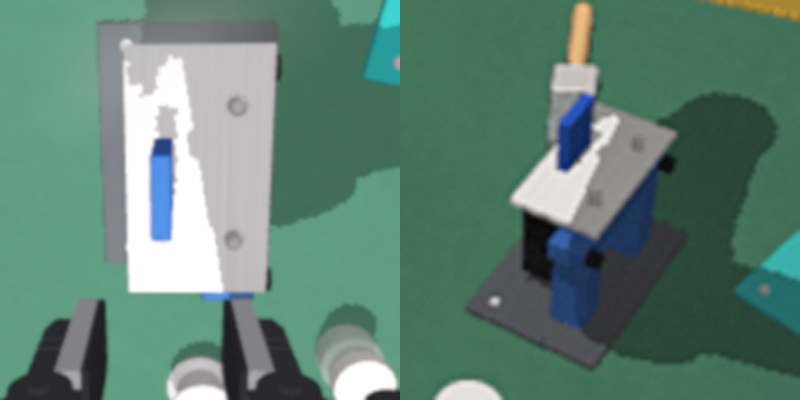

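The fan hangs alone on both pins, seen at (237,106) and (233,240). The flange is flat and the gripper is clear.

```bash
python3 -c "
from station import arm
print(arm.hand_in())"
```

```text
the job is handed in; nothing more can be done
None
```

The fan hangs by itself on both pins on the stand's far side, flange flat on the bar and gripper clear; I handed the job in at about 16.5 s on the robot clock, and `hand_in()` gave no verdict.

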